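# Press the ejector and trap the popped incense case

## Task

Press the red ejector pad fully down with one fingertip while the other finger stands in the open chute beside it, so that the wooden incense case that springs out is caught against that finger before it slides off the end of the chute. Do not pick the case up, and leave the other things on the bench where they are. Finish while holding: one finger keeps the pad down and the other keeps the case stopped in the chute.

Things in the scene. Friction and masses are not known exactly. Their poses are not given: they have to be found in the camera images.
- ejector: fixed grey spring ejector, at any place and yaw on the bench. Origin: under the gate on the chute's centre line, at bench level; x along the chute, the way the case is thrown, y to the side of the red pad, z up. Slick flat chute floor 45 mm above the bench from x = -60 to 125, 46 mm wide between 6 mm walls; wall tops at 63 mm (69 mm beside the cradle, x = -66 to 0)
- pad_top (a point): centre of the top of the red ejector pad, 46 mm along the chute x 40 mm across; at x = 55, y = 56 in the ejector's frame, 67 mm above the bench when up, 53 mm fully down (8 mm over the chute floor). Of two level fingertips, when one has the pad fully down the other reaches 22 mm below the top of the 30 mm high case
- pad (a joint): travel of the pad, m: 0 up, 0.014 fully down. Its spring resists with about 3 N at first and 6.5 N fully down, and lifts it again when let go. The gate frees the case at about 0.009; the case then leaves at once, at about 0.8 m/s, and left alone it shoots off the chute's end
- trap_spot (a point): point on the chute floor in the middle of its width, straight across from the pad's centre and 56 mm from it (x = 55, y = 0 in the ejector's frame): a good place for the catching finger. The case slides some 45 mm before it meets a 20 mm wide finger here
- gate_spot (a point): the brass gate, 4 mm thick, 9 mm above the chute floor when up, in front of the case; fixed to the pad, it sinks with it. The point is on the chute floor at x = 2 in the ejector's frame
- housing_top (a point): centre of the top of the blue spring housing behind the case, 79 mm above the bench, x = -143 to -103 in the ejector's frame. Its brass plunger pushes the case along +x with about 2.9 N, falling to 0.9 N over a stroke of 75 mm
- chute_end (a point): middle of the open end of the chute floor (x = 125 in the ejector's frame). Beyond it stands a cardboard tray 34 mm high, 100 mm wide, up to x = 217
- case_center (a point): centre of the light wooden incense case with a brass band, a loose box 60 mm along the chute, 40 mm across, 30 mm high, about 70 to 125 g. It starts in the cradle against the gate, its centre at x = -30, y = 0 in the ejector's frame, 60 mm above the bench
- case: the same light wooden case; origin under its centre, x along its 60 mm length
- spare_case: red lacquered incense case with a brass band, 60 x 40 x 30 mm, loose on the bench; origin under its centre
- glue_jar: small jar with a blue cap, 48 mm across, 65 mm high, loose; origin under its centre
- cup: blue ceramic cup, 64 mm across, 60 mm high, loose; origin under its centre
- burner: brass incense burner, 56 mm across, 34 mm high, loose; origin under its centre
- bundle_a: brown incense-stick bundle with two orange ties, 150 x 34 x 26 mm (long along its x), loose; origin under its centre
- bundle_b: a second such bundle, 150 x 34 x 26 mm
There are look-alikes about, which are no part of the job. Leave any green, pink or purple look-alike of the case alone.

How it is judged:
By the outcome, as a careful person would: the job done as asked, in the order asked, and still so for the second after the job is handed in, while the arm keeps its last pose, push and grip.
It also fails if it takes over 32 s, if anything falls off the work surface, if the arm or the gripper's body presses on something with over 40 N, if the wrist force passes 120 N, or if a joint passes its speed limit or range.

## Robot

A 7-joint arm with a two-finger parallel gripper is mounted at the origin on the work surface. World frame = base frame: x ahead of the robot, y to its left, z up, the work surface at z = 0. Lengths are in mm, angles in degrees, forces in N, time in s.
With the tool pointing down it reaches from about 350 to 900 mm from the base axis. Payload 19.9 kg.
Tool frame: the origin (TCP) lies at the centre of the arm's flange, where the gripper is bolted on; the fingertips stand 173 mm ahead of it and the grasp point (between the pads) lies 155 mm ahead of it; z points along the fingers, y is the line along which they close (so a half turn about z gives the same grasp; the last joint's range is limited). The gripper opens to 85 mm and grips with 20 to 120 N. Pads are 22 mm wide; open, the fingers measure 114 mm over their backs; the gripper's body (76 mm by 85 mm) begins 54 mm behind the grasp point. The pads swing forward as they close: fully open they stand 13 mm farther back than shut.
Start: joints at [-75.946, 23.915, -0.59, 92.452, 0.269, 63.638, -3.037], TCP at [176.79, 599.47, 404.66] pointing down, gripper open.
Joint ranges: [-161.28, 161.28], [-22.2, 115.67], [-73.04, 71.86], [3.21, 147.25], [-68.34, 248.33], [10.77, 114.83], [-161.83, 161.83]. Speed limits (degrees/s): [108.29, 108.29, 136.94, 136.94, 172.46, 172.46, 172.46].

## Interface

Orientations are given as a 3x3 rotation matrix whose columns are the frame's x, y, z axes.
In Python, from workcell import get_state, get_image, finish_job gives the robot as it stands. The module is installed in compiled form; this text tells all that it offers.
- The arm moves only by the shell command python3 -m jog 'ROWS' [OPENING] [FORCE]. ROWS is text: rows parted by semicolons, each of 6 numbers parted by spaces: the shift along the tool's x, y, z in mm, then the turn, a rotation vector about the tool's x, y, z in rad. A call has 1 to 5 rows; each row shifts and turns the commanded pose from where the row before left it, along the tool's axes as they then stand; what a row does not reach is not made up. A row lasts 1/10 s, in which the tool goes at most 50 mm and 8.59 degrees, less where a joint would pass 70% of its speed; a pose out of reach is approached as far as the arm can. A call is refused whole if a number of a shift passes 50 or a number of a turn 0.15, either way. A call with a gripper value outside its range is refused whole. OPENING is the gripper command: -1 is shut, 1 is fully open, values between are in proportion, set as the call begins (- or left out, the last holds). The fingers move at their own pace and stop on an object; FORCE is the grip in N (left out, the last holds). Time passes only in rows, so rows that do not move let the fingers close. It gives the time, the measured TCP pose, the force, the opening and the grip force at its end, in the units of the state.
- get_state(): the state, without advancing time (a new reading comes with each control period).
- get_image(name): name is "side" or "top" or "wrist"; returns a dict with "pixels" (420x560x3 uint8, blue, green, red), "depth" (420x560 float32, mm along the optical axis (not along the pixel's ray), 0 where there is no reading), "fov_y" (degrees; the focal length in pixels is half the picture's height over the tangent of half this angle, whatever the lens; pixels are square), "cx", "cy" (the principal point, pixels), "rvec" (rotation vector, rad) and "tvec" (3), from world to camera coordinates, as OpenCV has them. Camera axes: x right, y down, z forward; pixel columns grow to the right and rows downward; lengths in mm; the calibration is good to about 2 mm. A picture is of the moment at which its call begins.
- finish_job(): hands the job in; it is judged then, once.
The state is a dict: "time": time; "q": joint angles; "qvel": joint speeds; "joint_torque": joint torques, N m; "tool_pos": TCP position; "tcp_rot": TCP orientation; "ft_force": force on the tool from outside, world axes, zero at the start; "wrist_torque": the same for the moment, N m; "gripper_width": finger opening in mm; "grasp_force": force on a finger pad.
Only numpy, scipy, OpenCV 4.12 (cv2) and the standard library are available. Lean on these libraries where they do the work, as an engineer would, in place of code of your own. Each camera call takes 0.05 s, during which the arm holds its last target. There are 200 camera calls.

## Working session

There is one attempt and no reset: what is moved stays moved. The work goes in short steps, Python scripts to look and compute and a shell command to move; the robot and the scene stay as the last step left them, time stands still between calls to the robot, and variables do not carry over. Pictures are saved under pics/ and viewed, at most 10 in all, crops included, and the job is handed in when it is done.

```bash
mkdir -p pics; cat > h.py <<'E'
import numpy as np, cv2
from workcell import get_state, get_image
def cam(im):
    R,_=cv2.Rodrigues(np.array(im["rvec"],float)); t=np.array(im["tvec"],float).ravel()
    f=im["pixels"].shape[0]/2/np.tan(np.radians(im["fov_y"])/2)
    return R,t,f
def ray(im,u,v,z):
    R,t,f=cam(im); d=R.T@np.array([(u-im["cx"])/f,(v-im["cy"])/f,1]); c=-R.T@t
    return c+d*(z-c[2])/d[2]
def dpt(im,u,v):
    R,t,f=cam(im); Z=im["depth"][int(v),int(u)]
    return R.T@(np.array([(u-im["cx"])/f*Z,(v-im["cy"])/f*Z,Z])-t)
def cloud(im):
    R,t,f=cam(im); Z=im["depth"].astype(float); v,u=np.indices(Z.shape)
    P=np.stack([(u-im["cx"])/f*Z,(v-im["cy"])/f*Z,Z],-1)
    W=(P-t)@R; W[Z<=0]=np.nan; return W
def proj(im,p):
    R,t,f=cam(im); c=R@np.array(p,float)+t; return f*c[0]/c[2]+im["cx"],f*c[1]/c[2]+im["cy"]
E
python3 - <<'E'
from h import *
import pickle
for n in("top","side"):
    im=get_image(n); pickle.dump(im,open(n+".pkl","wb")); cv2.imwrite(f"pics/{n}0.png",im["pixels"])
    R,t,f=cam(im); print(n,-R.T@t,f,(im["depth"]>0).mean())
s=get_state(); print(s["tool_pos"],s["tcp_rot"],s["time"])
E
```

```text
top [2.57696989e+02 8.24250092e-02 1.39526283e+03] 508.36521528719715 0.9958375850340137
side [  251.9854481  -1179.47648645   955.53790032] 474.75143813072305 0.9959268707482993
[176.76802551 599.36169599 404.14902066] [[-9.59161036e-01  2.82860500e-01 -2.11933420e-04]
 [ 2.82860568e-01  9.59160522e-01 -9.96215145e-04]
 [-7.85117442e-05 -1.01547836e-03 -9.99999481e-01]] 0.1
```

View pics/top0.png

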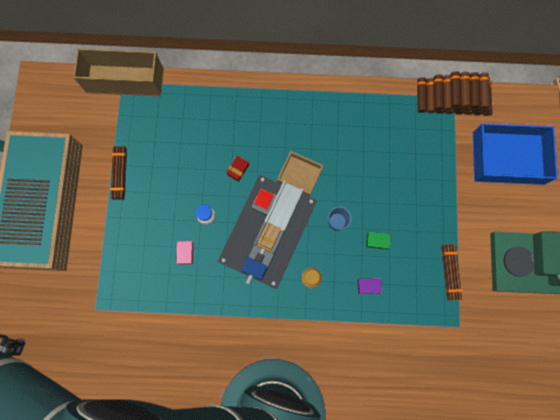

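View pics/side0.png

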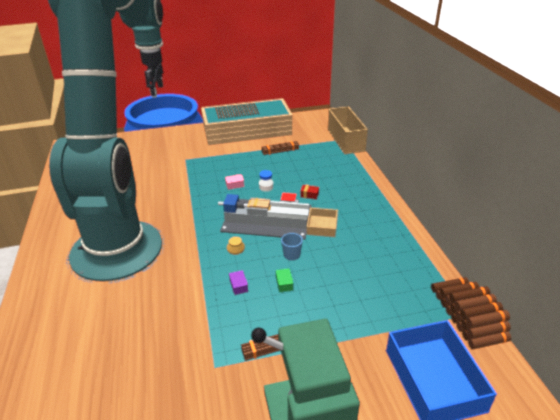

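The top view shows the ejector at (270,230), with its blue housing at (255,269) and the wooden case in its cradle at (269,237). The chute runs up and to the right to the cardboard tray at (300,172).

These could be mistaken for what I want:
- **Pad:** the red pad at (263,200) on the ejector plate, or the red spare case at (238,168) with a brass band, loose on the bench.
- **Case:** the wooden one at (269,237), or the pink (184,252), green (378,240) and purple (370,286) look-alikes.

I choose the pad at (263,200) and the case at (269,237).

```bash
python3 - <<'E'
from h import *
import pickle
im=pickle.load(open("top.pkl","rb")); W=cloud(im); hsv=cv2.cvtColor(im["pixels"],cv2.COLOR_BGR2HSV)
def blob(name,m,box,z):
    k=np.zeros(m.shape,bool); x0,y0,x1,y1=box; k[y0:y1,x0:x1]=1; m=(m&k)
    v,u=np.nonzero(m); r=cv2.minAreaRect(np.c_[u,v].astype(np.float32))
    c=ray(im,*r[0],z); cor=np.array([ray(im,*p,z)[:2] for p in cv2.boxPoints(r)])
    e=cor[1]-cor[0]; e2=cor[2]-cor[1]
    print(name,len(u),"minrect c",c.round(1),"mean",ray(im,u.mean(),v.mean(),z)[:2].round(1),"sides",np.linalg.norm(e).round(1),np.linalg.norm(e2).round(1),"ang",np.degrees(np.arctan2(e[1],e[0])).round(1),"medz",np.nanmedian(W[m][:,2]).round(1))
    return c
H,S,V=cv2.split(hsv)
pad=blob("pad",((H<8)|(H>172))&(S>150)&(V>90),(250,186,276,214),67)
cs=blob("case",(H>8)&(H<28)&(S>60)&(V>120),(255,222,284,252),75)
hs=blob("house",(H>100)&(H<130)&(S>100)&(V>50),(240,256,270,281),79)
blob("chute",(S<40)&(V>130),(262,178,306,236),55)
cor=(im["pixels"])[150:300,200:340]; cv2.imwrite("pics/crop.png",cv2.resize(cor,None,fx=4,fy=4,interpolation=cv2.INTER_CUBIC))
# joint estimate of pose
E
```

```text
pad 237 minrect c [553.1  51.   67. ] mean [553.2  50.7] sides 45.1 38.7 ang -22.9 medz 66.5
case 390 minrect c [449.   32.7  75. ] mean [449.3  32.6] sides 67.3 40.2 ang -23.3 medz 73.7
house 356 minrect c [366.  65.  79.] mean [365.9  65. ] sides 41.0 59.3 ang -21.7 medz 78.1
chute 991 minrect c [543.4  23.6  55. ] mean [539.   -2.4] sides 138.6 114.0 ang -20.7 medz 45.8
```

View pics/crop.png

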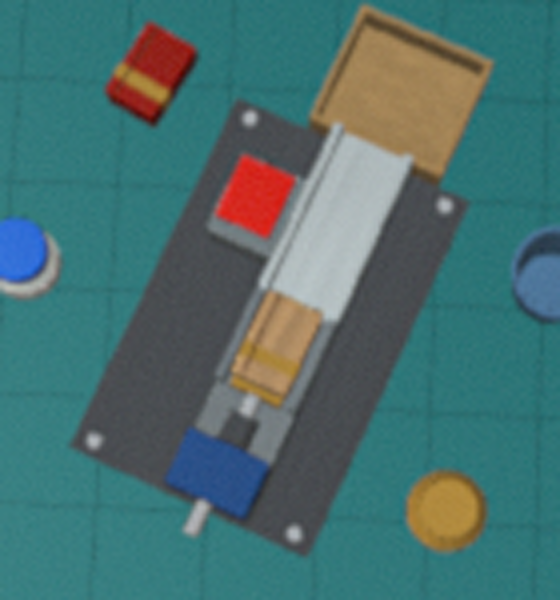

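The crop confirms it: the red pad on its grey mount is at crop (258,197), i.e. about (264,199) in the image, and the wooden case sits in the cradle at crop (275,348). Yaw is about -22.3° and the origin about (481,20). I'll move over the pad/chute midpoint at (542,25).

```bash
python3 -m jog '-32 -28 0 0 0 0;-32 -28 0 0 0 0;-32 -28 0 0 0 0;-32 -28 0 0 0 0;-32 -28 0 0 0 0' 0; python3 -m jog '-32 -28 0 0 0 0;-32 -28 0 0 0 0;-32 -28 0 0 0 0;-32 -28 0 0 0 0;-32 -28 0 0 0 0'; python3 -m jog '-32 -28 0 0 0 0;-32 -28 0 0 0 0;-32 -28 0 0 0 0;-32 -28 0 0 0 0;-32 -28 0 0 0 0';python3 -m jog '-32 -28 0 0 0 0;0 0 0 0 0 0.1;0 0 0 0 0 0;0 0 0 0 0 0'
```

```text
time: 0.6
tool_pos: [291.3, 418.3, 404.5]
tcp_rot: [[-0.959, 0.283, -0.0], [0.283, 0.959, -0.0], [0.0, -0.0, -1.0]]
ft_force: [1.0, 0.2, 0.1]
gripper_width: 42.8
grasp_force: 0.0
time: 1.1
tool_pos: [405.1, 238.7, 404.7]
tcp_rot: [[-0.959, 0.283, -0.0], [0.283, 0.959, 0.0], [0.0, 0.0, -1.0]]
ft_force: [1.4, 0.7, 0.2]
gripper_width: 42.5
grasp_force: 0.0
time: 1.6
tool_pos: [518.9, 59.2, 404.6]
tcp_rot: [[-0.959, 0.283, -0.0], [0.283, 0.959, -0.0], [0.0, -0.0, -1.0]]
ft_force: [-0.1, 1.5, 0.2]
gripper_width: 42.6
grasp_force: 0.0
time: 2.0
tool_pos: [540.9, 25.7, 404.5]
tcp_rot: [[-0.927, 0.374, -0.001], [0.374, 0.927, 0.0], [0.001, -0.0, -1.0]]
ft_force: [-0.1, -0.0, 1.4]
gripper_width: 42.8
grasp_force: 0.0
```

Next, a close look with the wrist camera.

```bash
python3 - <<'E'
from h import *
import pickle
im=get_image("wrist"); pickle.dump(im,open("w.pkl","wb")); cv2.imwrite("pics/w0.png",im["pixels"])
W=cloud(im); R,t,f=cam(im); print(-R.T@t,f)
H,S,V=cv2.split(cv2.cvtColor(im["pixels"],cv2.COLOR_BGR2HSV))
def blob(name,m,z,tol=3):
    m=m&(abs(W[...,2]-z)<tol); m=cv2.morphologyEx(m.astype(np.uint8),cv2.MORPH_OPEN,np.ones((3,3)))
    n,l,s,c=cv2.connectedComponentsWithStats(m)
    for i in range(1,n):
        if s[i,4]<300: continue
        v,u=np.nonzero(l==i); r=cv2.minAreaRect(np.c_[u,v].astype(np.float32))
        cor=np.array([ray(im,*p,z)[:2] for p in cv2.boxPoints(r)]);e=cor[1]-cor[0];e2=cor[2]-cor[1]
        print(name,s[i],ray(im,*r[0],z).round(1),np.linalg.norm(e).round(1),np.linalg.norm(e2).round(1),np.degrees(np.arctan2(e[1],e[0])).round(1))
blob("pad",((H<8)|(H>172))&(S>120),67)
blob("case",(H>5)&(H<30)&(S>50),75)
blob("house",(H>100)&(H<130)&(S>100),79)
blob("floor",(S<60),45)
E
```

```text
[467.02453218  56.79460461 373.65134659] 375.99192454996313
pad [ 288  158   48   53 2460] [551.8  52.5  67. ] 38.7 45.2 67.9
case [ 214   36   55   84 4432] [452.3  32.4  75. ] 39.3 59.1 67.9
floor [206   0  29  31 705] [402.   33.5  45. ] 21.8 21.4 67.9
floor [248   0  32  40 841] [417.8  64.   45. ] 24.2 27.9 67.9
floor [ 218  115   54  136 6572] [533.9  -3.3  45. ] 125.9 45.1 155.1
```

View pics/w0.png

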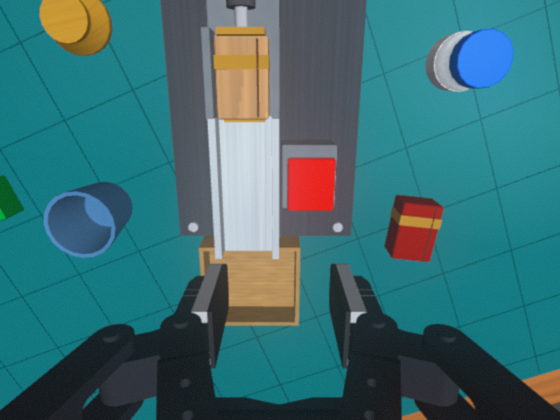

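The wrist view shows the pad at (312,184), the case at (242,72), the open chute floor at (245,185) and the fingers at (210,310) and (348,310). The refined pad is (552,52) with yaw -22°, and the case-to-pad distance is 101.5 mm against 101.8 expected. The tool already sits at the midpoint to within 1 mm and its yaw matches, so I'll descend.

```bash
python3 -m jog '0 0 35 0 0 0;0 0 35 0 0 0;0 0 35 0 0 0;0 0 30 0 0 0;0 0 15 0 0 0' - 60; python3 -m jog '0 0 5 0 0 0;0 0 3 0 0 0;0 0 0 0 0 0;0 0 0 0 0 0'; python3 - <<'E'
from h import *
im=get_image("wrist"); cv2.imwrite("pics/w1.png",im["pixels"])
E
```

```text
time: 2.55
tool_pos: [540.3, 25.8, 252.6]
tcp_rot: [[-0.927, 0.374, -0.003], [0.374, 0.927, -0.0], [0.002, -0.001, -1.0]]
ft_force: [-0.2, 1.4, 1.4]
gripper_width: 42.7
grasp_force: 0.0
time: 2.95
tool_pos: [541.5, 25.0, 247.8]
tcp_rot: [[-0.926, 0.377, 0.002], [0.377, 0.926, 0.0], [-0.001, 0.001, -1.0]]
ft_force: [-0.1, 1.4, -0.4]
gripper_width: 42.9
grasp_force: 0.0
```

View pics/w1.png

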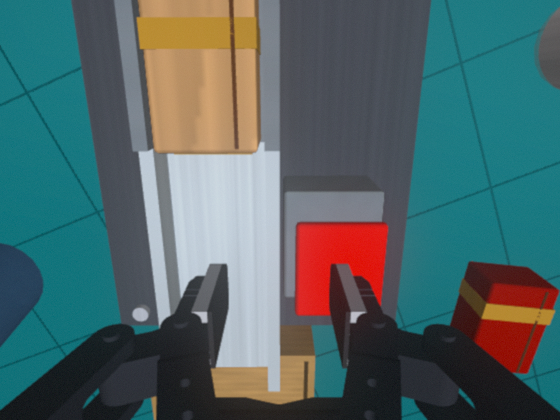

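The right fingertip at about (342,275) sits over the middle of the pad at (341,268). The left one at (215,275) is over the chute floor, whose centre is about (222,270). I'll press in steps and feel for contact.

```bash
python3 -m jog '0 0 4 0 0 0;0 0 4 0 0 0;0 0 0 0 0 0;0 0 0 0 0 0'; python3 -m jog '0 0 3 0 0 0;0 0 0 0 0 0;0 0 0 0 0 0'; python3 -m jog '0 0 3 0 0 0;0 0 0 0 0 0;0 0 0 0 0 0'
```

```text
time: 3.4
tool_pos: [541.2, 25.0, 238.7]
tcp_rot: [[-0.926, 0.377, -0.0], [0.377, 0.926, -0.0], [0.0, -0.0, -1.0]]
ft_force: [-0.1, -0.0, -0.2]
gripper_width: 42.6
grasp_force: 0.0
time: 3.7
tool_pos: [541.2, 25.0, 235.7]
tcp_rot: [[-0.926, 0.377, 0.0], [0.377, 0.926, -0.0], [-0.0, -0.0, -1.0]]
ft_force: [0.2, 1.4, 2.1]
gripper_width: 43.0
grasp_force: 1.4
time: 4.0
tool_pos: [541.2, 24.9, 232.7]
tcp_rot: [[-0.926, 0.377, 0.0], [0.377, 0.926, -0.0], [-0.0, 0.0, -1.0]]
ft_force: [0.6, 1.2, 3.2]
gripper_width: 43.0
grasp_force: 1.8
```

```bash
python3 -m jog '0 0 3 0 0 0;0 0 4 0 0 0;0 0 3 0 0 0;0 0 0 0 0 0;0 0 0 0 0 0'; python3 -m jog '0 0 1 0 0 0;0 0 0 0 0 0;0 0 0 0 0 0';  python3 - <<'E'
from h import *
im=get_image("wrist"); cv2.imwrite("pics/w2.png",im["pixels"])
E
```

```text
time: 4.5
tool_pos: [541.4, 24.9, 224.1]
tcp_rot: [[-0.926, 0.377, 0.001], [0.377, 0.926, 0.001], [-0.001, 0.001, -1.0]]
ft_force: [-9.6, 0.6, 33.1]
gripper_width: 42.8
grasp_force: 17.6
time: 4.8
tool_pos: [541.5, 24.8, 223.8]
tcp_rot: [[-0.926, 0.377, 0.001], [0.377, 0.926, 0.001], [-0.001, 0.002, -1.0]]
ft_force: [-15.7, -1.0, 50.0]
gripper_width: 42.9
grasp_force: 25.7
```

View pics/w2.png

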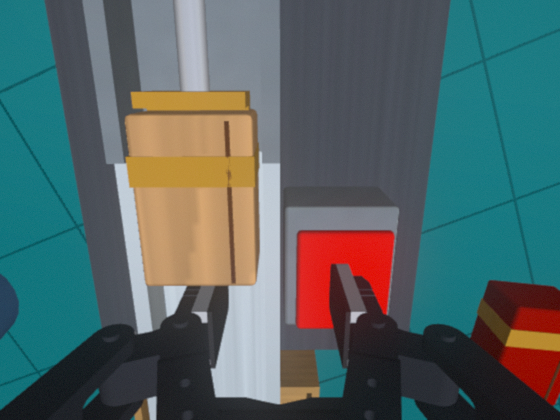

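The case was caught: its front edge at about (200,283) rests against the left finger, and the right finger holds the pad down. The 50 N reading means the pad is on its hard stop, so I'll ease off while staying on the stop.

```bash
python3 -m jog '0 0 -1 0 0 0;0 0 -0.7 0 0 0;0 0 0 0 0 0;0 0 0 0 0 0'; python3 -m jog '0 0 0 0 0 0;0 0 0 0 0 0;0 0 0 0 0 0;0 0 0 0 0 0'; python3 - <<'E'
from h import *
im=get_image("wrist"); W=cloud(im)
H,S,V=cv2.split(cv2.cvtColor(im["pixels"],cv2.COLOR_BGR2HSV))
m=((H<8)|(H>172))&(S>120); k=np.zeros(m.shape,bool); k[235:325,300:328]=1
print("pad z",np.nanmedian(W[m&k][:,2]),"case z",np.nanmedian(W[200:270,150:220,2]),"case front",W[270:284,190].round(0)[::4])
E
```

```text
time: 5.25
tool_pos: [541.4, 24.9, 224.3]
tcp_rot: [[-0.926, 0.377, 0.001], [0.377, 0.926, 0.0], [-0.001, 0.001, -1.0]]
ft_force: [-5.0, 0.7, 21.5]
gripper_width: 42.8
grasp_force: 11.8
time: 5.65
tool_pos: [541.4, 24.9, 224.3]
tcp_rot: [[-0.926, 0.377, 0.001], [0.377, 0.926, 0.0], [-0.001, 0.001, -1.0]]
ft_force: [-5.7, 0.2, 21.1]
gripper_width: 42.6
grasp_force: 11.8
pad z 52.765445138397084 case z 75.40142687017234 case front [[514.   4.  75.]
 [515.   4.  76.]
 [516.   3.  75.]
 [518.   2.  76.]]
```

The pad top is at 52.8 mm, against 53 mm fully down. It is held with 21 N, well above the spring's 6.5 N, and the case is stopped in the chute.

```bash
python3 -c "
from workcell import finish_job; print(finish_job())"
```

```text
the job is handed in; nothing more can be done
None
```

I handed the job in at about 6 s with one finger holding the red pad fully down and the other holding the wooden case stopped in the chute; nothing else on the bench was touched.

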